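Fit the die plate in the tray sealer's drawer

TASK

Set up the tray sealer for twin trays: pull its drawer all the way out, lower the two-cavity die plate over the drawer's two locating pins until it lies flush on the drawer, then push the drawer fully home. Set the plate down, do not let it fall onto the drawer, and leave the stacked plates, the meal trays and the sauce bottle where they stand.

Things in the scene. Friction and masses are not known exactly. Their poses are not given: they have to be found in the camera images.
- sealer: Steel tabletop tray sealer, fixed, 360 mm wide, 460 deep, 310 high (420 at the film roll on top). Origin on the counter under the middle of its front; x runs from the front into the machine, y along its width, z up. The drawer's slot in the front is 300 mm wide, its top edge 126 mm above the counter. Above 200 mm the front slopes back at 45 degrees.
- drawer (a joint): How far the drawer is out, in m: 0 fully home, 0.235 fully out at its stop. It slides along the sealer's x (opening towards -x), level, has about 4 N of friction and stays where it is left. It starts partly open.
- drawer_handle (a point): Middle of the drawer's bar handle: 12 mm round steel bar, 120 mm long along the sealer's y, its centre 50 mm in front of the drawer's front panel and 85 mm above the counter, on a standoff at each end. Panel top 110 mm above the counter. The 44 mm gap between bar and panel is open above and below. Axes as the sealer's.
- seat (a point): Middle of the die seat: top of the drawer's ledge, 100 mm above the counter, 180 mm behind the handle bar (to +x). Moves with the drawer, axes as the sealer's. The ledge is an aluminium frame 226 x 289 mm (x, y), its middle open (154 x 193 mm, 70 mm deep). With the drawer fully out it lies 150 mm in front of the sealer's front.
- pin_a (a point): Tip of the locating pin 113.5 mm to +y of the seat's middle: upright steel pin, 12 mm thick, 18 mm high above the ledge, its upper half tapering to 6 mm at the tip. Axes as the sealer's.
- pin_b (a point): Tip of the other pin, the same, 113.5 mm to -y of the seat's middle.
- die: Aluminium die plate, loose, about 0.7 kg, 200 x 260 x 12 mm (x, y, z), flat on the counter. Origin: middle of its underside. Two 150 x 85 mm cavities go right through, dark 1 mm gaskets round them on top; between them, through the middle and centre of mass, a web 24 mm wide runs along x. A 14 mm hole in each end bar (see die_hole_a, b). Fits either way round, its axes along the seat's.
- die_hole_a (a point): Middle of the plate's hole, 113.5 mm to +y of the plate's middle, on the underside. Axes as the plate's.
- die_hole_b (a point): Middle of the plate's hole, 113.5 mm to -y of the plate's middle, on the underside. Axes as the plate's.
- plates: Stack of five pinkish stoneware side plates, 156 mm across, 73 mm high, beyond the die plate. Origin under its middle. To be left alone.
- trays: Stack of three black plastic meal trays, 156 x 94 mm, 65 mm high. Origin under its middle. To be left alone.
- sauce: White squeeze bottle with a red nozzle, 62 mm thick, 199 mm high. Origin under its middle. To be left alone.

How it is judged (in metres and radians):
On the way, in this order (a step that is already met when the one before it is completed fails the run):
1. the drawer is pulled out, to within 15 mm of its stop (value of joint drawer above 0.22 m), for 0.2 s.
2. the die plate lies flush over both pins on the open drawer, let go (value of joint drawer above 0.19 m and horizontal distance between die and seat below 0.005 m and angle between the y axis of die and the y axis of seat, either way round below 0.04 rad and z of each of die_hole_a, die_hole_b in the frame of seat below 0.0025 m and z of die in the frame of seat above -0.004 m and contact force between the fingers and die below 0.1 N), for 0.2 s.
At the end, for the whole second after the job is handed in: The drawer is home to within 8 mm and at rest, the die plate lies over both pins with both holes within 2.5 mm of the ledge, centred within 5 mm and square within 0.04 rad, and plates, trays and bottle are within 30 mm of where they stood (value of joint drawer below 0.008 m and horizontal distance between die and seat below 0.005 m and angle between the y axis of die and the y axis of seat, either way round below 0.04 rad and z of each of die_hole_a, die_hole_b in the frame of seat below 0.0025 m and z of die in the frame of seat above -0.004 m and linear speed of die below 0.02 m/s and distance of each of plates, trays, sauce from where it was at the start of the episode below 0.03 m); the robot touches nothing.
It fails at once if the die plate is let fall onto the drawer (moving faster than 0.3 m/s, out of the fingers, more than 4 mm above its seat) (contact force between the fingers and die below 0.05 N and linear speed of die above 0.3 m/s and z of die in the frame of seat above 0.004 m).
It fails at once if plates, trays or bottle pushed by more than 30 mm or the bottle knocked over (distance of any of plates, trays, sauce from where it was at the start of the episode above 0.03 m or angle between sauce's own z axis and vertical above 0.5 rad).
It also fails if it takes over 69 s, if anything falls off the work surface, if the arm or the gripper's body presses on something with over 40 N, if the wrist force passes 120 N, or if a joint passes its speed limit or range.

ROBOT

A 6-joint arm with a two-finger parallel gripper is mounted at the origin on the work surface. World frame = base frame: x ahead of the robot, y to its left, z up, the work surface at z = 0. Lengths are in m, angles in degrees, forces in N, time in s.
With the tool pointing down it reaches from about 0.275 to 0.75 m from the base axis. Payload 10.2 kg.
Tool frame: the origin (TCP) lies midway between the tips of the shut fingers; the grasp point (between the pads) lies 19 mm behind it; z points along the fingers, y is the line along which they close (so a half turn about z gives the same grasp; the last joint's range is limited). The gripper opens to 88 mm and grips with 3 to 60 N. Pads are 18 mm wide; open, the fingers measure 123 mm over their backs; the gripper's body (75 mm by 187 mm) begins 45 mm behind the grasp point.
Start: joints at [57.559, 17.928, 85.812, -0, 76.261, -12.8], TCP at [0.176, 0.494, 0.239] pointing down, gripper open.
Joint ranges: [-168.41, 168.41], [-55.51, 124.54], [10.69, 146.95], [-70.63, 250.63], [1, 178], [-165.06, 165.06]. Speed limits (degrees/s): [136.94, 136.94, 172.46, 180, 180, 180].

INTERFACE

Orientations are given as a 3x3 rotation matrix whose columns are the frame's x, y, z axes.
In Python, from cell import bot, optics, probe_bus, hand_in gives the robot as it stands (bot), with the cameras (optics), the job as plain functions and the readings (probe_bus).
- The arm moves only by the tool inch_along, called after "Call:" as name([rows], argument=value, ...), one row to a line, values as JSON. Schema: {"type":"object","properties":{"ticks":{"type":"array","items":{"type":"object","properties":{"sx":{"type":"number"},"sy":{"type":"number"},"sz":{"type":"number"},"wx":{"type":"number"},"wy":{"type":"number"},"wz":{"type":"number"},"aperture":{"type":"number"}},"additionalProperties":false,"required":["aperture"]},"minItems":1,"maxItems":10},"grip_n":{"type":"number"},"only":{"type":"string"},"quiet":{"type":"boolean"},"lines":{"type":"string"}},"required":["ticks"],"additionalProperties":false}. ticks is a list of rows, 1 to 10 of them, each an object with the fields sx, sy, sz (the shift in shares of the most that a row can go, 1 being 62.5 mm), wx, wy, wz (a rotation vector in shares of 45 degrees (1.0 is 45 degrees)), aperture (the finger opening in m); a field left out counts as zero (the opening has to be given); each row shifts and turns the commanded pose from where the row before left it, along the tool's axes as they then stand; what a row does not reach is not made up. A row lasts 1/8 s, in which the tool goes at most 0.0625 m and 10.7 degrees, less where a joint would pass 70% of its speed; a pose out of reach is approached as far as the arm can. The fingers move at their own pace and stop on an object; grip_n is the grip in N (left out, the last holds). Time passes only in rows, so rows that do not move let the fingers close. The tool returns the time, the measured TCP pose, the force, the opening and the grip force at its end. only (a regular expression) keeps the lines of the reply that match it, lines (a string "A,B") keeps lines A to B, and quiet returns only ok. Shift and turn numbers lie between -1 and 1, and a call with a number outside is refused. Input that does not fit is refused with a message, and nothing moves.
- probe_bus.observe(): the state, without advancing time (a new reading comes with each control period).
- optics.grab_frame(name): name is "scene" or "top" or "wrist"; returns a dict with "image" (420x560x3 uint8, red, green, blue), "vertical_fov" (degrees; the focal length in pixels is half the picture's height over the tangent of half this angle, whatever the lens; pixels are square), "cx", "cy" (the principal point, pixels), "k1" (the pictures are not rectified: a ray, as slopes to the right and down, at radius r is drawn at 1 + k1 r^2 times it, then the intrinsics apply), "R" (3x3) and "t" (3): a world point X has camera coordinates R X + t. Camera axes: x right, y down, z forward; pixel columns grow to the right and rows downward; lengths in m; the calibration is good to about 2 mm. A picture is of the moment at which its call begins. There is no depth.
- hand_in(): hands the job in; it is judged then, once.
The state is a dict: "time": time; "joint_pos": joint angles; "dq": joint speeds; "tau": joint torques, N m; "ee_pos": TCP position; "ee_rot": TCP orientation; "ft_force": force on the tool from outside, world axes, zero at the start; "torque": the same for the moment, N m; "finger_gap": finger opening in m; "grasp_force": force on a finger pad.
Only numpy, scipy, OpenCV 4.12 (cv2) and the standard library are available. Lean on these libraries where they do the work, as an engineer would, in place of code of your own. Each camera call takes 0.05 s, during which the arm holds its last target. There are 200 camera calls.

## Working session

There is one attempt and no reset: what is moved stays moved. The work goes in short steps, Python scripts to look and compute and a tool call to move; the robot and the scene stay as the last step left them, time stands still between calls to the robot, and variables do not carry over. Pictures are saved under pics/ and viewed, at most 10 in all, crops included, and the job is handed in when it is done.

```bash
ls; mkdir -p pics
```

Create h.py:
```python
import numpy as np, cv2
from cell import bot, optics, probe_bus, hand_in
def grab(n):
    return optics.grab_frame(n)
def ray(f,uv):
    uv=np.atleast_2d(np.float64(uv)); H=f["image"].shape[0]
    F=H/2/np.tan(np.radians(f["vertical_fov"])/2)
    K=np.array([[F,0,f["cx"]],[0,F,f["cy"]],[0,0,1.]])
    p=cv2.undistortPoints(uv.reshape(-1,1,2),K,np.array([f["k1"],0,0,0,0.])).reshape(-1,2)
    R=np.array(f["R"]);t=np.array(f["t"])
    d=np.c_[p,np.ones(len(p))]@R
    return -R.T@t,d
def onplane(f,uv,z):
    c,d=ray(f,uv); return c+d*((z-c[2])/d[:,2])[:,None]
def proj(f,X):
    X=np.atleast_2d(X);H=f["image"].shape[0]
    F=H/2/np.tan(np.radians(f["vertical_fov"])/2)
    p=X@np.array(f["R"]).T+np.array(f["t"]);p=p[:,:2]/p[:,2:]
    p=p*(1+f["k1"]*(p**2).sum(1))[:,None]
    return p*F+[f["cx"],f["cy"]]
```

Run:
```python
from h import *
a=[]
for n in("scene","top","wrist"):
    f=grab(n);np.save(f"pics/{n}0.npy",f,allow_pickle=True);cv2.imwrite(f"pics/{n}0.png",f["image"][...,::-1]);print(n,f["vertical_fov"],f["cx"],f["cy"],f["k1"],-np.array(f["R"]).T@f["t"])
```

```text
cell.py
pics
scene 56.90784796655898 271.08038571553595 207.55906561739064 -0.105866609130798 [ 0.48075603 -0.33496789  1.02476303]
top 48.71583185142978 280.61967200483895 207.70783214656723 -0.13835180262984945 [ 0.48118571 -0.05233993  1.52370813]
wrist 58.75627913842385 284.4837952818828 207.65835507300056 -0.008072494843791148 [0.10716844 0.52012341 0.38380741]
```

View pics/top0.png

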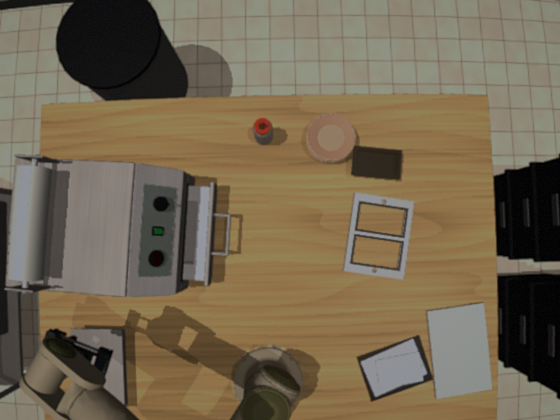

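View pics/scene0.png

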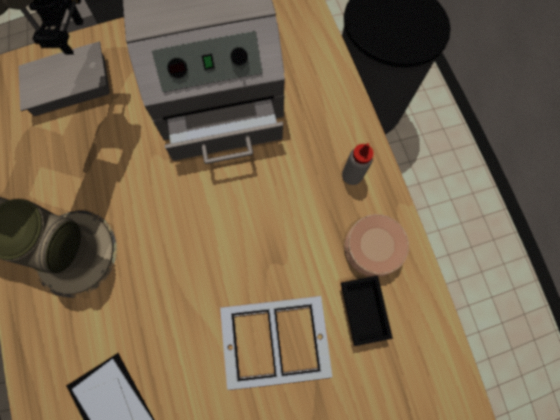

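The top view shows the sealer on the left with its handle at about (229,233), the die with holes near (384,202) and (374,270), and the bottle, plates and trays above it. The scene view shows the handle at (228,150) and the die holes at (230,347) and (321,337).

Run:
```python
from h import *
F={n:np.load(f"pics/{n}0.npy",allow_pickle=True).item() for n in("top","scene")}
for n,box in(("top",(335,185,425,285)),("scene",(210,285,340,400))):
    im=F[n]["image"];x0,y0,x1,y1=box
    hsv=cv2.cvtColor(im,cv2.COLOR_RGB2HSV);m=((hsv[...,1]<60)&(hsv[...,2]>110)).astype(np.uint8)
    mm=np.zeros_like(m);mm[y0:y1,x0:x1]=m[y0:y1,x0:x1]
    c=max(cv2.findContours(mm,cv2.RETR_EXTERNAL,cv2.CHAIN_APPROX_NONE)[0],key=cv2.contourArea).reshape(-1,2)
    W=onplane(F[n],c,.012)[:,:2].astype(np.float32)
    r=cv2.minAreaRect(W);print(n,"die",r,len(c))
t=F["top"]["image"];s=F["scene"]["image"]
a=cv2.resize(t[170:300,165:265],(400,520),interpolation=cv2.INTER_CUBIC)
b=cv2.resize(s[80:180,150:300],(400,267),interpolation=cv2.INTER_CUBIC)
o=np.zeros((520,800,3),np.uint8);o[:,:400]=a;o[:267,400:]=b
cv2.imwrite("pics/c1.png",np.clip(o[...,::-1]*1.5,0,255).astype(np.uint8))
print(onplane(F["top"],[[229,215],[229,253],[229,234]],.085),onplane(F["scene"],[[205,157],[250,143]],.085))
```

```text
top die ((0.4715716242790222, -0.3760390877723694), (0.20291538536548615, 0.26210758090019226), 80.18524169921875) 273
scene die ((0.4707883596420288, -0.37327659130096436), (0.20173771679401398, 0.26181885600090027), 80.24253845214844) 364
[[0.54543155 0.10494351 0.085     ]
 [0.42758772 0.10675601 0.085     ]
 [0.48642583 0.10581333 0.085     ]] [[0.42515591 0.12962938 0.085     ]
 [0.55092602 0.1348972  0.085     ]]
```

View pics/c1.png

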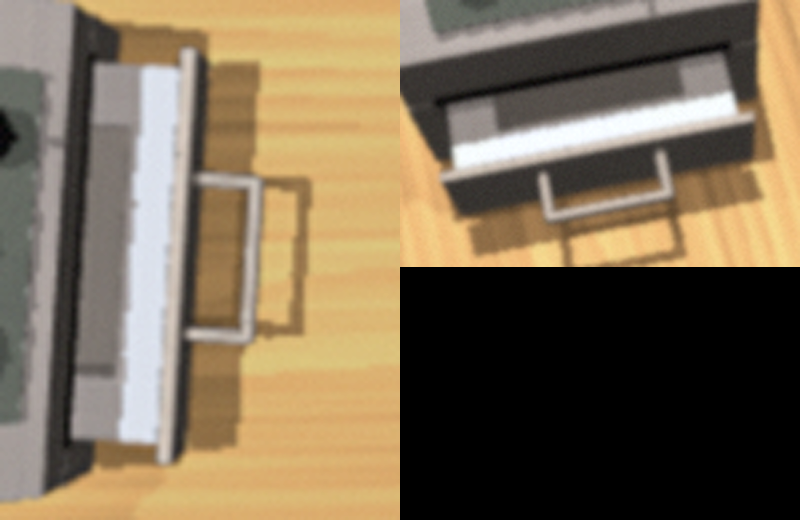

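The crops show the bar ends at top pixels (229.2,215) and (227,254.5), scene pixels (207,161.4) and (250.5,152). The panel's top edge runs from (212.5,182.5) to (206.5,285.5) in the top view.

Run:
```python
from h import *
F={n:np.load(f"pics/{n}0.npy",allow_pickle=True).item() for n in("top","scene")}
def line(f,uv,z):
    P=onplane(f,uv,z);d=P[1]-P[0];print(P[:,:2].round(4),P.mean(0).round(4),np.degrees(np.arctan2(d[1],d[0])).round(2),np.linalg.norm(d).round(4))
line(F["top"],[[227,254.5],[229.2,215]],.085)
line(F["scene"],[[207,161.4],[250.5,152]],.085)
line(F["top"],[[206.5,285.5],[212.5,182.5]],.110)
line(F["scene"],[[150+44/2.667,80+180/2.667],[150+352/2.667,80+116/2.667]],.110)
# sealer slope edge (crop 75..40)
line(F["top"],[[165+65/4,170+440/4],[165+85/4,170+50/4]],.126)
o=probe_bus.observe();print(o["ee_pos"],np.round(o["ee_rot"],3),o["time"])
```

```text
[[0.4231 0.1131]
 [0.5454 0.1043]] [0.4842 0.1087 0.085 ] -4.08 0.1227
[[0.4274 0.1156]
 [0.5452 0.1089]] [0.4863 0.1123 0.085 ] -3.29 0.118
[[0.3307 0.1745]
 [0.6452 0.1518]] [0.488  0.1632 0.11  ] -4.14 0.3153
[[0.335  0.1736]
 [0.6458 0.1538]] [0.4904 0.1637 0.11  ] -3.66 0.3115
[[0.3499 0.2486]
 [0.6452 0.23  ]] [0.4975 0.2393 0.126 ] -3.6 0.2959
[0.17639261 0.4942875  0.23831966] [[-0.942  0.336 -0.001]
 [ 0.336  0.942 -0.001]
 [ 0.    -0.001 -1.   ]] 0.15
```

The manual's scale: shifts go in shares of 62.5 mm and turns go in shares of 45 degrees. Converting my numbers, -0.047 m is -0.752, -0.0168 m is -0.2688, 10.6 degrees / 45 = 0.2356.

Call:
inch_along([
  {"sx":-0.2688,"sy":-0.752,"aperture":0},
  {"sx":-0.2688,"sy":-0.752,"aperture":0},
  {"sx":-0.2688,"sy":-0.752,"aperture":0},
  {"sx":-0.2688,"sy":-0.752,"wz":0.2356,"aperture":0},
  {"wz":0.2356,"aperture":0},
  {"wz":0.2356,"aperture":0},
  {"wz":0.2356,"aperture":0},
  {"wz":0.2356,"aperture":0},
  {"wz":0.2356,"aperture":0},
  {"wz":0.2356,"aperture":0},
], grip_n=20)

```text
time: 1.4
ee_pos: [0.1765, 0.2947, 0.2386]
ee_rot: [[0.073, 0.997, -0.0], [0.997, -0.073, -0.0], [-0.0, -0.0, -1.0]]
ft_force: [-0.6, 0.4, -0.4]
finger_gap: 0.0007
grasp_force: 0.0
```

Add to h.py:
```python
def go(x,y,z,yaw=None):
    o=probe_bus.observe();R=np.array(o["ee_rot"]);p=np.array(o["ee_pos"])
    print("t",round(o["time"],2),"p",p.round(4),"yawY",np.degrees(np.arctan2(R[1,1],R[0,1])).round(2),"tilt",R[:2,2].round(4),"F",np.round(o["ft_force"],1),"d tool",(R.T@(np.array([x,y,z])-p)).round(4))
```

```bash
python3 -c "
from h import *;go(.487,.138,.2)"
```

```text
t 1.4 p [0.1765 0.2947 0.2386] yawY -4.19 tilt [-0.0002 -0.0002] F [-0.6  0.4 -0.4] d tool [-0.1336  0.3211  0.0386]
```

Converted, 0.0536 m is 0.8576, 0.0535 m is 0.856.

Call:
inch_along([
  {"sx":-0.712,"aperture":0},
  {"sx":-0.712,"aperture":0},
  {"sx":-0.7136,"aperture":0},
  {"sy":0.856,"aperture":0},
  {"sy":0.856,"aperture":0},
  {"sy":0.856,"aperture":0},
  {"sy":0.856,"aperture":0},
  {"sy":0.856,"aperture":0},
  {"sy":0.8576,"sz":0.48,"aperture":0},
  {"sz":0.32,"aperture":0},
])

```text
time: 2.65
ee_pos: [0.4898, 0.1393, 0.186]
ee_rot: [[0.068, 0.998, -0.003], [0.998, -0.068, -0.0], [-0.0, -0.003, -1.0]]
ft_force: [-1.3, 0.8, 0.6]
finger_gap: 0.0004
grasp_force: 0.0
```

Run:
```python
from h import *
go(.487,.138,.072)
f=grab("wrist");np.save("pics/w1.npy",f,allow_pickle=True);cv2.imwrite("pics/w1.png",f["image"][...,::-1])
print(proj(f,[[.4853,.110,.085],[.487,.138,.085]]))
```

```text
t 2.65 p [0.4898 0.1393 0.186 ] yawY -3.91 tilt [-0.0027 -0.0002] F [-1.3  0.8  0.6] d tool [-0.0015 -0.0024  0.114 ]
[[280.83474771 248.76039806]
 [280.45107884 211.2075548 ]]
```

View pics/w1.png

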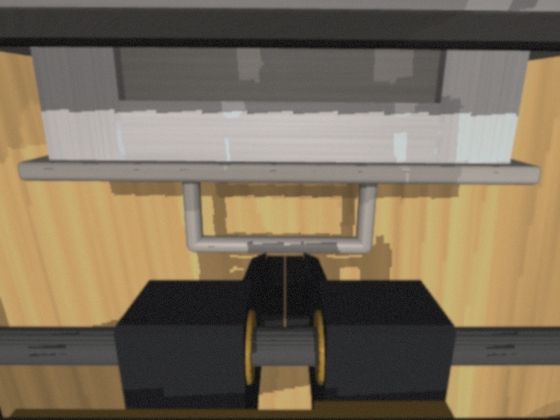

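The wrist view shows the bar at row 244, from x=194 to x=367, about 3 mm further in than estimated and square to the tool. The closed fingers are over the gap, so I descend there.

```bash
python3 -c "
from h import *
f=np.load('pics/w1.npy',allow_pickle=True).item()
P=onplane(f,[[194,243.5],[367,244.5],[280,244]],.085);print(P,np.degrees(np.arctan2(*(P[1]-P[0])[1::-1])));P=onplane(f,[[25,178],[535,182]],.11);print(P,np.degrees(np.arctan2(*(P[1]-P[0])[1::-1])))
print(onplane(f,[[20,45],[540,50]],.126))"
```

```text
[[0.42395201 0.11809362 0.085     ]
 [0.54663991 0.10920481 0.085     ]
 [0.48496392 0.11368317 0.085     ]] -4.14387411375236
[[0.33409596 0.17714684 0.11      ]
 [0.64371111 0.15397974 0.11      ]] -4.279208321640961
[[0.36157226 0.24838765 0.126     ]
 [0.62709748 0.2280049  0.126     ]]
```

Call:
inch_along([
  {"sx":0.016,"sy":-0.016,"sz":0.48,"aperture":0},
  {"sy":-0.016,"sz":0.48,"aperture":0},
  {"sz":0.48,"aperture":0},
  {"sz":0.384,"aperture":0},
  {"aperture":0},
])

```text
time: 3.32
ee_pos: [0.4852, 0.1412, 0.0741]
ee_rot: [[0.067, 0.998, -0.003], [0.998, -0.067, -0.0], [-0.0, -0.003, -1.0]]
ft_force: [0.0, -1.3, 0.2]
finger_gap: 0.0007
grasp_force: 0.0
```

Converted, -0.03 m is -0.48, -0.025 m is -0.4.

Call:
inch_along([
  {"sx":-0.16,"aperture":0},
  {"sx":-0.24,"aperture":0},
  {"sx":-0.4,"aperture":0},
  {"sx":-0.48,"aperture":0},
  {"sx":-0.48,"aperture":0},
  {"sx":-0.48,"aperture":0},
  {"sx":-0.4,"aperture":0},
  {"sx":-0.24,"aperture":0},
  {"sx":-0.16,"aperture":0},
  {"sx":-0.08,"aperture":0},
])

```text
time: 4.58
ee_pos: [0.473, -0.0537, 0.0753]
ee_rot: [[0.067, 0.998, 0.001], [0.998, -0.067, 0.0], [0.0, 0.001, -1.0]]
ft_force: [-0.9, 4.4, 3.1]
finger_gap: 0.0005
grasp_force: 2.2
```

Call:
inch_along([
  {"sx":-0.08,"aperture":0},
  {"sx":-0.08,"aperture":0},
  {"sx":-0.064,"aperture":0},
])

```text
time: 4.95
ee_pos: [0.4722, -0.0676, 0.0748]
ee_rot: [[0.067, 0.998, 0.0], [0.998, -0.067, -0.0], [-0.0, 0.0, -1.0]]
ft_force: [-1.1, 4.3, 3.2]
finger_gap: 0.0003
grasp_force: 2.2
```

Converted, -0.003 m is -0.048.

Call:
inch_along([
  {"sx":-0.048,"aperture":0},
  {"sx":-0.048,"aperture":0},
])

```text
time: 5.2
ee_pos: [0.4717, -0.0733, 0.0747]
ee_rot: [[0.067, 0.998, 0.0], [0.998, -0.067, 0.001], [0.001, 0.0, -1.0]]
ft_force: [1.8, 17.6, 7.4]
finger_gap: 0.0005
grasp_force: 9.2
```

Call:
inch_along([
  {"sx":-0.048,"aperture":0},
  {"sx":-0.048,"aperture":0},
])

```text
time: 5.45
ee_pos: [0.4716, -0.0739, 0.0748]
ee_rot: [[0.069, 0.998, 0.001], [0.998, -0.069, 0.011], [0.011, 0.0, -1.0]]
ft_force: [10.3, 56.2, 13.0]
finger_gap: 0.0005
grasp_force: 28.4
```

Converted, -0.05 m is -0.8, 0.018 m is 0.288.

Call:
inch_along([
  {"sx":0.288,"aperture":0},
  {"sx":0.032,"sz":-0.48,"aperture":0},
  {"sz":-0.8,"aperture":0},
  {"sz":-0.8,"aperture":0},
  {"sx":0.32,"sz":-0.8,"aperture":0},
  {"sx":0.48,"sz":-0.48,"aperture":0},
  {"aperture":0},
  {"aperture":0},
])

```text
time: 6.45
ee_pos: [0.4757, -0.0102, 0.2834]
ee_rot: [[0.067, 0.998, -0.002], [0.998, -0.067, -0.0], [-0.0, -0.002, -1.0]]
ft_force: [0.2, -0.1, -0.7]
finger_gap: 0.0002
grasp_force: 0.0
```

Run:
```python
from h import *
go(.48,.09,.25)
o=np.zeros((600,800,3),np.uint8)
for n in("wrist","top"):
    f=grab(n);np.save(f"pics/{n}2.npy",f,allow_pickle=True);cv2.imwrite(f"pics/{n}2.png",np.clip(f["image"][...,::-1]*1.3,0,255).astype(np.uint8))
```

```text
t 6.45 p [ 0.4757 -0.0102  0.2834] yawY -3.85 tilt [-0.0018 -0.0004] F [ 0.2 -0.1 -0.7] d tool [ 0.1003 -0.0024  0.0334]
```

View pics/wrist2.png

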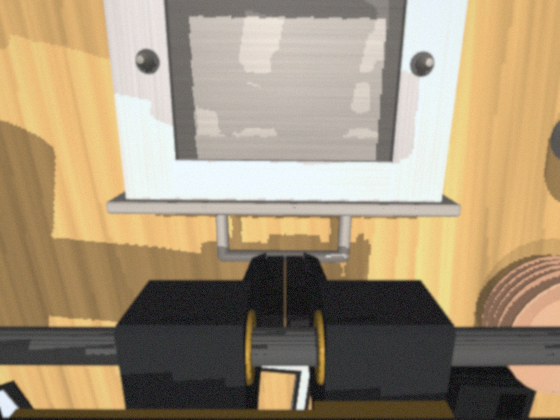

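The wrist view shows the open drawer with both pins as dark dots at (148,61) and (423,63). I refine them by dark blob.

Add to h.py:
```python
def blob(f,u,v,r=16,th=None,mode="dark"):
    u,v=int(u),int(v);g=cv2.cvtColor(f["image"],cv2.COLOR_RGB2GRAY)[v-r:v+r+1,u-r:u+r+1]
    t,m=cv2.threshold(g,0,1,cv2.THRESH_BINARY_INV+cv2.THRESH_OTSU)
    n,l,s,c=cv2.connectedComponentsWithStats(m)
    k=1+np.argmin([np.hypot(*(c[i]-r))-.05*s[i,4] for i in range(1,n)])
    return c[k]+[u-r,v-r],s[k],t
```

Run:
```python
from h import *
f=np.load("pics/wrist2.npy",allow_pickle=True).item()
B=[blob(f,148,61),blob(f,423,63)];print(B)
P=onplane(f,[b[0] for b in B],.109);d=P[1]-P[0]
print(P,P.mean(0),np.linalg.norm(d),np.degrees(np.arctan2(d[1],d[0])))
f=np.load("pics/top2.npy",allow_pickle=True).item()
print(proj(f,P))
```

```text
[(array([147.74133949,  61.30254042]), array([  4,   4,  24,  25, 433], dtype=int32), 121.0), (array([420.88262911,  63.97887324]), array([  3,   5,  24,  25, 426], dtype=int32), 130.0)]
[[0.37284566 0.09858077 0.109     ]
 [0.59172489 0.08202896 0.109     ]] [0.48228528 0.09030487 0.109     ] 0.21950417037895023 -4.324518504612115
[[231.12315128 271.26236439]
 [235.39616698 199.41695976]]
```

Converted, 0.035 m is 0.56, 0.03 m is 0.48.

Call:
inch_along([
  {"sx":0.48,"sy":0.048,"aperture":0.04},
  {"sx":0.56,"sy":0.048,"aperture":0.04},
  {"sx":0.32,"aperture":0.04},
  {"aperture":0.04},
  {"aperture":0.04},
  {"aperture":0.04},
])

```text
time: 7.3
ee_pos: [0.4877, 0.0739, 0.2845]
ee_rot: [[0.068, 0.998, -0.0], [0.998, -0.068, -0.0], [-0.0, -0.0, -1.0]]
ft_force: [-0.6, 0.4, 0.8]
finger_gap: 0.04
grasp_force: 0.0
```

Run:
```python
from h import *
f=grab("wrist");np.save(f"pics/wrist3.npy",f,allow_pickle=True);cv2.imwrite(f"pics/wrist3.png",np.clip(f["image"][...,::-1]*1.3,0,255).astype(np.uint8))
go(.48,.09,.25);print(-np.array(f["R"]).T@f["t"])
```

```text
t 7.35 p [0.4877 0.0741 0.2846] yawY -3.91 tilt [-0.0002 -0.0001] F [-0.9 -0.4 -0. ] d tool [ 0.0154 -0.0087  0.0346]
[0.4931317  0.14860748 0.43007889]
```

View pics/wrist3.png

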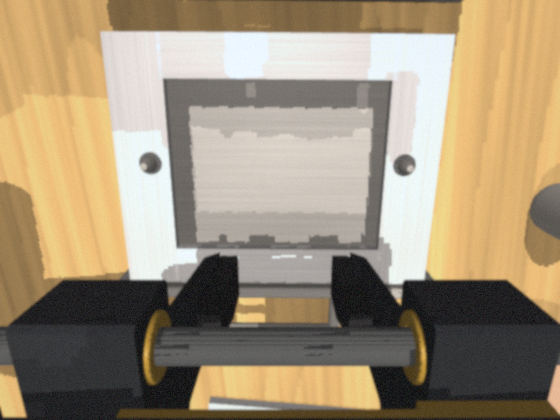

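The pins now sit at (150,162) and (404,164), with the whole ledge frame visible. I triangulate them across the two wrist views.

Run:
```python
from h import *
f3=np.load("pics/wrist3.npy",allow_pickle=True).item();f2=np.load("pics/wrist2.npy",allow_pickle=True).item()
print(np.round(f3["R"],3))
for a,b in(((150,162),(148,61)),((404,164),(423,63))):
    A=blob(f3,*a);B=blob(f2,*b);print(A[0],A[1],B[0])
    c1,d1=ray(f3,A[0]);c2,d2=ray(f2,B[0]);d1=d1[0];d2=d2[0]
    s=np.linalg.lstsq(np.c_[d1,-d2],c2-c1,rcond=None)[0];print("tri",c1+s[0]*d1,c2+s[1]*d2)
    print(onplane(f3,A[0],.109))
# ledge inner opening / outer corners by hand
for z,uv in((.1,[[102,33],[452,35]]),(.1,[[165,80],[391,81],[379,248],[177,249]])):
    P=onplane(f3,uv,z);print(P.round(4),P.mean(0).round(4),np.linalg.norm(np.diff(P,axis=0),axis=1).round(4))
```

```text
[[ 0.998 -0.067 -0.   ]
 [-0.064 -0.956  0.287]
 [-0.02  -0.286 -0.958]]
[150.57391304 162.50724638] [  5   6  23  22 345] [147.74133949  61.30254042]
tri [0.36919162 0.09974185 0.09797785] [0.36911843 0.09975173 0.09800371]
[[0.37330508 0.10136365 0.109     ]]
[403.31034483 164.31609195] [  5   6  22  22 348] [420.88262911  63.97887324]
tri [0.59589151 0.08267615 0.09707536] [0.5958465  0.08268267 0.09706018]
[[0.59221175 0.08503711 0.109     ]]
[[0.3483 0.2079 0.1   ]
 [0.6322 0.1872 0.1   ]] [0.4903 0.1975 0.1   ] [0.2846]
[[0.3938 0.1684 0.1   ]
 [0.5831 0.1548 0.1   ]
 [0.5737 0.0039 0.1   ]
 [0.381  0.0158 0.1   ]] [0.4829 0.0857 0.1   ] [0.1897 0.1512 0.193 ]
```

Converted, -0.055 m is -0.88, -0.05 m is -0.8, 5.9 degrees / 45 = 0.1311.

Call:
inch_along([
  {"sx":-0.8,"sy":0.032,"aperture":0.08},
  {"sx":-0.88,"sy":0.032,"aperture":0.08},
  {"sx":-0.88,"sy":0.032,"aperture":0.08},
  {"sx":-0.88,"sy":0.032,"aperture":0.08},
  {"sx":-0.88,"sy":0.032,"aperture":0.08},
  {"sx":-0.88,"sy":0.032,"aperture":0.08},
  {"sx":-0.88,"sy":0.032,"sz":0.32,"aperture":0.08},
  {"sx":-0.88,"sy":0.048,"sz":0.64,"aperture":0.08},
  {"sx":-0.496,"sy":0.048,"sz":0.544,"wz":0.1311,"aperture":0.08},
  {"aperture":0.08},
])

```text
time: 8.6
ee_pos: [0.4749, -0.3881, 0.191]
ee_rot: [[0.172, 0.985, -0.004], [0.985, -0.172, 0.004], [0.003, -0.004, -1.0]]
ft_force: [-0.0, 1.4, 1.2]
finger_gap: 0.0798
grasp_force: 0.0
```

Call:
inch_along([
  {"aperture":0.08},
  {"aperture":0.08},
])

```text
time: 8.85
ee_pos: [0.477, -0.3863, 0.1958]
ee_rot: [[0.167, 0.986, 0.002], [0.986, -0.167, -0.002], [-0.002, 0.002, -1.0]]
ft_force: [-0.4, 1.1, 1.2]
finger_gap: 0.08
grasp_force: 0.0
```

Run:
```python
from h import *
go(.476,-.392,.19)
for n in("wrist","top","scene"):
    f=grab(n);np.save(f"pics/{n}4.npy",f,allow_pickle=True)
    if n=="wrist":cv2.imwrite("pics/wrist4.png",np.clip(f["image"][...,::-1]*1.3,0,255).astype(np.uint8))
    print(n,proj(f,[[.3692,.0997,.1],[.5959,.0827,.1]]),proj(f,[[.583,-.3946,.012],[.36,-.356,.012]]))
```

```text
t 8.85 p [ 0.477  -0.3863  0.1958] yawY -9.64 tilt [ 0.0017 -0.0019] F [-0.4  1.1  1.2] d tool [-0.0058 -0.      0.0058]
wrist [[ -226.06293573  -987.61946977]
 [  394.74881717 -1099.18655495]] [[401.82379614 171.93813375]
 [149.30319575 170.97800708]]
top [[231.08871909 272.22938538]
 [235.44001974 198.29266201]] [[383.35751627 201.45929495]
 [373.67534104 269.78399157]]
scene [[185.7777703  170.3981316 ]
 [271.48924401 153.24094159]] [[320.15883148 337.07502112]
 [230.34060793 347.59090124]]
```

View pics/wrist4.png

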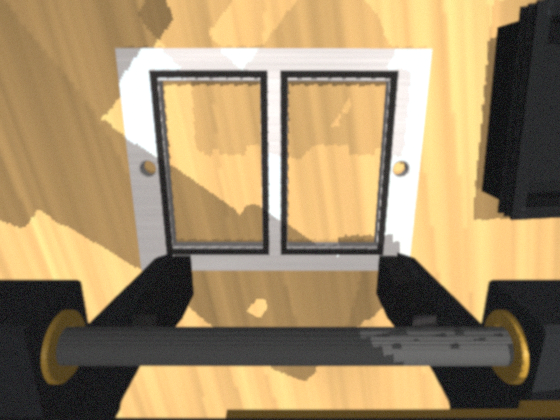

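The wrist view shows the die with holes at about (148,168) and (400,168), the web centred at x≈274, and the fingers still clear of it.

Run:
```python
from h import *
f=np.load("pics/wrist4.npy",allow_pickle=True).item();H=[]
for u,v in((148,168),(400,168)):
    A=blob(f,u,v,11);print(A[0],A[1]);H.append(A[0])
for z in(.012,.006,.0):
    P=onplane(f,H,z);d=P[1]-P[0];print(z,P.mean(0).round(4),np.linalg.norm(d).round(4),np.degrees(np.arctan2(d[1],d[0])).round(2))
# plate outline
g=f["image"];hsv=cv2.cvtColor(g,cv2.COLOR_RGB2HSV);m=(hsv[...,1]<70).astype(np.uint8);m[262:]=0
uv=[[116.5,48],[432.5,48.5],[410,270.5],[140,270.5]]
P=onplane(f,uv,.012);print("plate",P.mean(0).round(4),np.linalg.norm(np.diff(P,axis=0),axis=1).round(4))
# pins in top/scene
for n,L in(("top",((231,272),(235,198))),("scene",((186,170),(271,153)))):
    f=np.load(f"pics/{n}4.npy",allow_pickle=True).item();B=[blob(f,u,v,6) for u,v in L];print(n,[ (b[0],b[1][4]) for b in B])
    P=onplane(f,[b[0] for b in B],.109);print(P,P.mean(0),np.linalg.norm(P[1]-P[0]))
t=np.load("pics/top4.npy",allow_pickle=True).item()["image"];s=np.load("pics/scene4.npy",allow_pickle=True).item()["image"]
o=np.zeros((520,800,3),np.uint8);o[:,:400]=cv2.resize(t[170:300,190:290],(400,520),interpolation=cv2.INTER_CUBIC);o[:400,400:]=cv2.resize(s[110:230,170:290],(400,400),interpolation=cv2.INTER_CUBIC)
cv2.imwrite("pics/c4.png",o[...,::-1])
```

```text
[145.61904762 169.3968254 ] [  3   4  15  15 126]
[403.34313725 168.88235294] [  7   4  13  16 102]
0.012 [ 0.4708 -0.3731  0.012 ] 0.2306 -9.48
0.006 [ 0.4705 -0.3742  0.006 ] 0.2348 -9.48
0.0 [ 0.4702 -0.3753  0.    ] 0.239 -9.48
plate [ 0.4712 -0.3728  0.012 ] [0.2587 0.2    0.2624]
top [(array([232., 272.]), np.int32(37)), (array([236.5, 198. ]), np.int32(30))]
[[0.3705604  0.09594527 0.109     ]
 [0.5960069  0.07858033 0.109     ]] [0.48328365 0.0872628  0.109     ] 0.22611427218359606
scene [(array([186.12820513, 170.87179487]), np.int32(39)), (array([271.8125, 153.8125]), np.int32(32))]
[[0.37087799 0.09391964 0.109     ]
 [0.59512605 0.0768384  0.109     ]] [0.48300202 0.08537902 0.109     ] 0.22489766666425834
```

View pics/c4.png

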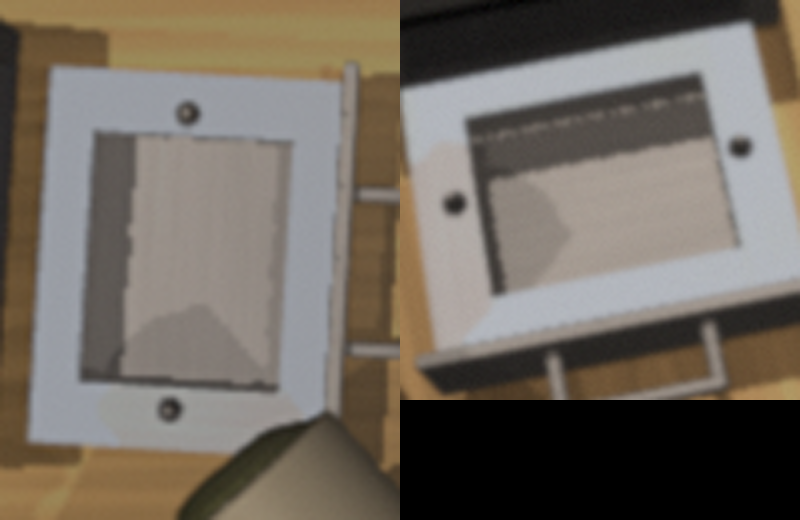

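The crops show the pins clearly: top (236.4,198.2) and (232.4,272.3). They lean outward, with bright tips, so I measure the tips rather than the blobs and redo the holes by their centres.

Run:
```python
from h import *
W={k:np.load(f"pics/wrist{k}.npy",allow_pickle=True).item() for k in(2,3,4)}
o=[]
for k,L in((3,((150,163),(404,164))),(2,((148,61),(423,63))),(4,((147,169),(401,169)))):
    for u,v in L:
        o.append(cv2.resize(W[k]["image"][v-16:v+17,u-16:u+17],(264,264),interpolation=cv2.INTER_NEAREST))
im=np.vstack([np.hstack(o[0:3]),np.hstack(o[3:6])]);cv2.imwrite("pics/c5.png",np.clip(im[...,::-1]*1.2,0,255).astype(np.uint8))
```

```text
(no output)
```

View pics/c5.png

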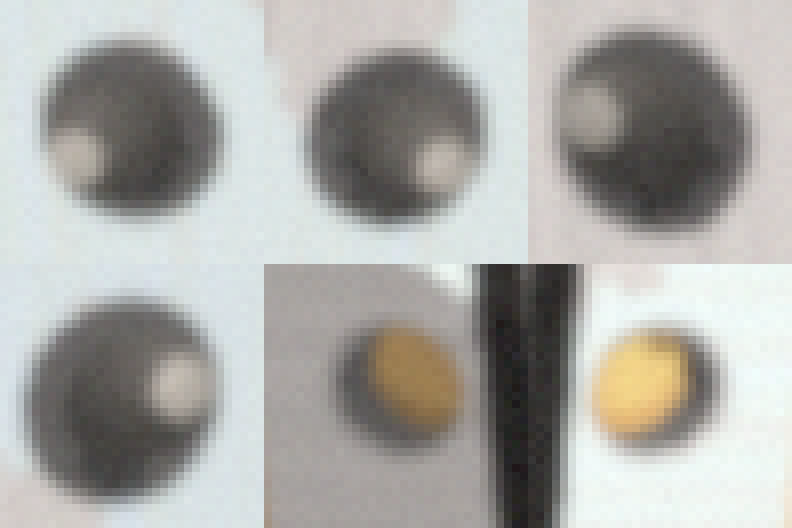

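The zoom shows pin tips at (143.2,166.2) and (409.6,167.6) in wrist3, (139.3,59) and (429.4,61.7) in wrist2. The hole rims are centred at (147.4,168.1) and (400.5,168.6) in wrist4.

Run:
```python
from h import *
W={k:np.load(f"pics/wrist{k}.npy",allow_pickle=True).item() for k in(2,3,4)}
def rep(k,uv,z):
    P=onplane(W[k],uv,z);d=P[1]-P[0];print(k,z,P.mean(0).round(4),np.linalg.norm(d).round(4),np.degrees(np.arctan2(d[1],d[0])).round(2))
for z in(.118,.113):
    rep(3,[[143.2,166.2],[409.6,167.6]],z);rep(2,[[139.3,59],[429.4,61.7]],z)
rep(4,[[147.4,168.1],[400.5,168.6]],.012)
for a,b in(((143.2,166.2),(139.3,59)),((409.6,167.6),(429.4,61.7))):
    c1,d1=ray(W[3],a);c2,d2=ray(W[2],b);s=np.linalg.lstsq(np.c_[d1[0],-d2[0]],c2-c1,rcond=None)[0];print(c1+s[0]*d1[0])
T=np.load("pics/top4.npy",allow_pickle=True).item();P=onplane(T,[[232.4,272.2],[236.4,198.2]],.118);print("top",P.mean(0))
go(.4712,-.3735,.004)
```

```text
3 0.118 [0.4824 0.0918 0.118 ] 0.2255 -4.16
2 0.118 [0.4824 0.0913 0.118 ] 0.2262 -4.3
3 0.113 [0.4822 0.0909 0.113 ] 0.2291 -4.16
2 0.113 [0.4824 0.0917 0.113 ] 0.2299 -4.3
4 0.012 [ 0.4705 -0.3723  0.012 ] 0.2263 -9.71
[0.36946221 0.09982346 0.11691577]
[0.59580537 0.08301994 0.11498371]
top [0.48265644 0.08593051 0.118     ]
t 9.0 p [ 0.4768 -0.3865  0.195 ] yawY -9.67 tilt [ 0.001  -0.0012] F [-0.5  0.6 -0.1] d tool [ 0.012  -0.0079  0.191 ]
```

Converted, 0.04 m is 0.64, 0.03 m is 0.48.

Call:
inch_along([
  {"sx":0.2,"sy":-0.128,"sz":0.48,"aperture":0.06},
  {"sz":0.64,"aperture":0.06},
  {"sz":0.64,"aperture":0.06},
  {"sz":0.64,"aperture":0.06},
  {"sz":0.32,"aperture":0.06},
  {"sz":0.16,"aperture":0.06},
  {"aperture":0.06},
  {"aperture":0.06},
])

```text
time: 10.0
ee_pos: [0.4711, -0.3736, 0.0151]
ee_rot: [[0.169, 0.986, 0.001], [0.986, -0.169, -0.001], [-0.001, 0.001, -1.0]]
ft_force: [-0.1, -0.2, -0.1]
finger_gap: 0.0599
grasp_force: 0.0
```

```bash
python3 -c "
from h import *;go(.4707,-.3731,.004)"
```

```text
t 10.0 p [ 0.4711 -0.3736  0.0151] yawY -9.73 tilt [ 0.0012 -0.0014] F [-0.1 -0.2 -0.1] d tool [ 0.0005 -0.0005  0.0111]
```

Converted, 0.006 m is 0.096, 0.005 m is 0.08.

Call:
inch_along([
  {"sz":0.096,"aperture":0.06},
  {"sz":0.08,"aperture":0.06},
  {"aperture":0.015},
  {"aperture":0.015},
  {"aperture":0.015},
  {"aperture":0.01},
  {"aperture":0.01},
  {"aperture":0.01},
], grip_n=50)

```text
time: 11.0
ee_pos: [0.4706, -0.3733, 0.0031]
ee_rot: [[0.169, 0.986, -0.0], [0.986, -0.169, -0.0], [-0.0, -0.0, -1.0]]
ft_force: [-0.2, -0.2, 1.4]
finger_gap: 0.0238
grasp_force: 50.0
```

Call:
inch_along([
  {"sz":-0.08,"aperture":0.01},
  {"sz":-0.24,"aperture":0.01},
  {"sz":-0.48,"aperture":0.01},
  {"sz":-0.48,"aperture":0.01},
  {"aperture":0.01},
])

```text
time: 11.62
ee_pos: [0.4715, -0.3741, 0.0855]
ee_rot: [[0.169, 0.986, 0.003], [0.986, -0.169, -0.004], [-0.003, 0.004, -1.0]]
ft_force: [-0.7, -0.4, -6.4]
finger_gap: 0.0234
grasp_force: 50.0
```

```bash
python3 -c "
from h import *;go(.4707,-.3731,.004)"
```

```text
t 11.62 p [ 0.4715 -0.3741  0.0855] yawY -9.73 tilt [ 0.0032 -0.0037] F [-0.7 -0.4 -6.4] d tool [ 0.0011 -0.0013  0.0815]
```

Converted, -0.03 m is -0.48, -0.02 m is -0.32, -3.5 degrees / 45 = -0.0778.

Call:
inch_along([
  {"sz":-0.48,"wz":-0.0444,"aperture":0.01},
  {"sz":-0.48,"wz":-0.0778,"aperture":0.01},
  {"sz":-0.32,"aperture":0.01},
  {"aperture":0.01},
])

```text
time: 12.12
ee_pos: [0.4708, -0.3734, 0.163]
ee_rot: [[0.074, 0.997, 0.001], [0.997, -0.074, -0.001], [-0.001, 0.001, -1.0]]
ft_force: [0.7, 0.9, -6.0]
finger_gap: 0.0232
grasp_force: 50.0
```

```bash
python3 -c "
from h import *;go(.4825,.0905,.165)"
```

```text
t 12.12 p [ 0.4708 -0.3734  0.163 ] yawY -4.24 tilt [ 0.0006 -0.0007] F [ 0.7  0.9 -6. ] d tool [ 0.4634 -0.0226 -0.0023]
```

The manual's scale: shifts go in shares of 62.5 mm and turns go in shares of 45 degrees. Converting my numbers, 0.055 m is 0.88, 0.05 m is 0.8.

Call:
inch_along([
  {"sx":0.32,"sy":-0.0416,"aperture":0.01},
  {"sx":0.64,"sy":-0.04,"aperture":0.01},
  {"sx":0.8,"sy":-0.04,"aperture":0.01},
  {"sx":0.88,"sy":-0.04,"aperture":0.01},
  {"sx":0.88,"sy":-0.04,"aperture":0.01},
  {"sx":0.88,"sy":-0.04,"aperture":0.01},
  {"sx":0.88,"sy":-0.04,"aperture":0.01},
  {"sx":0.88,"sy":-0.04,"aperture":0.01},
  {"sx":0.72,"sy":-0.04,"aperture":0.01},
  {"sx":0.4,"aperture":0.01},
])

```text
time: 13.38
ee_pos: [0.4807, 0.0843, 0.1612]
ee_rot: [[0.072, 0.997, -0.003], [0.997, -0.072, 0.0], [0.0, -0.003, -1.0]]
ft_force: [0.0, -0.8, -5.7]
finger_gap: 0.0235
grasp_force: 50.0
```

Call:
inch_along([
  {"sx":0.1344,"aperture":0.01},
  {"aperture":0.01},
  {"aperture":0.01},
  {"aperture":0.01},
])

```text
time: 13.88
ee_pos: [0.4825, 0.0898, 0.1629]
ee_rot: [[0.075, 0.997, -0.0], [0.997, -0.075, -0.0], [-0.0, -0.0, -1.0]]
ft_force: [0.3, 0.5, -5.7]
finger_gap: 0.0232
grasp_force: 50.0
```

Run:
```python
from h import *
go(.4825,.0905,.125)
for n in("scene","top"):
    f=grab(n);np.save(f"pics/{n}6.npy",f,allow_pickle=True);u,v=proj(f,[.4825,.09,.14])[0].astype(int)
    cv2.imwrite(f"pics/{n}6.png",np.clip(cv2.resize(f["image"][max(v-60,0):v+60,u-70:u+70,::-1],(700,600),interpolation=cv2.INTER_CUBIC)*1.3,0,255).astype(np.uint8));print(n,u,v)
```

```text
t 13.88 p [0.4825 0.0898 0.1629] yawY -4.31 tilt [-0.0001 -0.0001] F [ 0.3  0.5 -5.7] d tool [ 0.0007 -0.      0.0379]
scene 227 155
top 232 235
```

View pics/scene6.png

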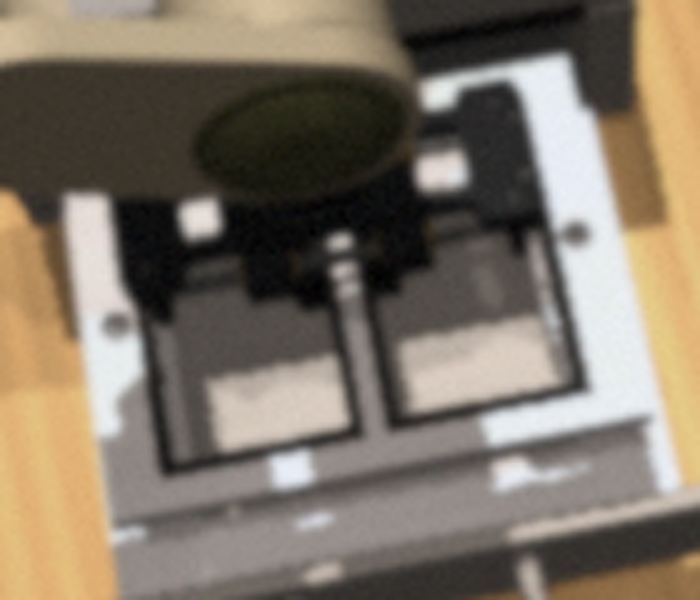

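The scene crop shows the held plate level, with its holes at full-image pixels (180.2,160) and (272.2,142). I compare these with the pins as seen by the same camera.

Run:
```python
from h import *
S=np.load("pics/scene6.npy",allow_pickle=True).item()
A=onplane(S,[[179.8,159.6],[271.8,141.6]],.1719);d=A[1]-A[0];print(A.mean(0),np.linalg.norm(d),np.degrees(np.arctan2(d[1],d[0])))
B=onplane(S,[[186.1,170.9],[271.8,153.8]],.106);d=B[1]-B[0];print(B.mean(0),np.linalg.norm(d),np.degrees(np.arctan2(d[1],d[0])))
```

```text
[0.48313688 0.0888596  0.1719    ] 0.2272669686978251 -4.502353961692863
[0.48295519 0.08674992 0.106     ] 0.22569286093590557 -4.329522644371118
```

Plate and pins agree within about 1–2 mm, well inside the taper's capture. I lower the plate.

Converted, 0.015 m is 0.24, 0.012 m is 0.192.

Call:
inch_along([
  {"sz":0.192,"aperture":0.01},
  {"sz":0.24,"aperture":0.01},
  {"sz":0.16,"aperture":0.01},
  {"sz":0.064,"aperture":0.01},
  {"sz":0.048,"aperture":0.01},
  {"aperture":0.01},
])

```text
time: 14.72
ee_pos: [0.4825, 0.0906, 0.119]
ee_rot: [[0.074, 0.997, 0.0], [0.997, -0.074, -0.0], [-0.0, 0.0, -1.0]]
ft_force: [0.4, -0.7, -5.7]
finger_gap: 0.0233
grasp_force: 50.0
```

Call:
inch_along([
  {"sz":0.048,"aperture":0.01},
  {"sz":0.048,"aperture":0.01},
  {"aperture":0.01},
])

```text
time: 15.1
ee_pos: [0.4823, 0.0906, 0.1128]
ee_rot: [[0.074, 0.997, -0.0], [0.997, -0.074, 0.0], [0.0, -0.0, -1.0]]
ft_force: [0.4, 0.4, -5.9]
finger_gap: 0.0231
grasp_force: 50.0
```

```bash
python3 -c "
from h import *;go(.4825,.0905,.103);print(probe_bus.observe()['torque'])"
```

```text
t 15.1 p [0.4823 0.0906 0.1128] yawY -4.24 tilt [-0.0005  0.    ] F [ 0.4  0.4 -5.9] d tool [-0.0001  0.0002  0.0098]
[-0.05144269  0.15788118 -0.04054045]
```

Call:
inch_along([
  {"sz":0.032,"aperture":0.01},
  {"sz":0.032,"aperture":0.01},
  {"sz":0.032,"aperture":0.01},
  {"aperture":0.01},
])

```text
time: 15.6
ee_pos: [0.4823, 0.0906, 0.1068]
ee_rot: [[0.074, 0.997, -0.0], [0.997, -0.074, 0.0], [-0.0, -0.0, -1.0]]
ft_force: [0.5, 0.5, -5.3]
finger_gap: 0.0235
grasp_force: 50.0
```

Call:
inch_along([
  {"sz":0.032,"aperture":0.01},
  {"sz":0.024,"aperture":0.01},
  {"aperture":0.01},
])

```text
time: 15.98
ee_pos: [0.4823, 0.0906, 0.1034]
ee_rot: [[0.074, 0.997, -0.0], [0.997, -0.074, 0.0], [-0.0, -0.0, -1.0]]
ft_force: [0.3, -0.2, -6.1]
finger_gap: 0.0233
grasp_force: 50.0
```

Call:
inch_along([
  {"sz":0.016,"aperture":0.01},
  {"aperture":0.01},
])

```text
time: 16.23
ee_pos: [0.4825, 0.0906, 0.103]
ee_rot: [[0.074, 0.997, 0.0], [0.997, -0.074, -0.0], [-0.0, 0.0, -1.0]]
ft_force: [-3.8, -0.2, 3.4]
finger_gap: 0.024
grasp_force: 50.0
```

Converted, 0.001 m is 0.016.

Call:
inch_along([
  {"sz":0.016,"aperture":0.01},
  {"aperture":0.01},
  {"aperture":0.05},
  {"aperture":0.05},
  {"aperture":0.05},
  {"aperture":0.05},
])

```text
time: 16.98
ee_pos: [0.4825, 0.0906, 0.1014]
ee_rot: [[0.074, 0.997, 0.0], [0.997, -0.074, -0.0], [-0.0, 0.0, -1.0]]
ft_force: [-0.1, 0.7, -0.6]
finger_gap: 0.0501
grasp_force: 0.0
```

Call:
inch_along([
  {"sz":-0.16,"aperture":0.05},
  {"sz":-0.48,"aperture":0.05},
  {"sz":-0.8,"aperture":0.05},
  {"sz":-0.8,"aperture":0.03},
  {"sx":-0.48,"sz":-0.64,"aperture":0},
  {"sx":-0.8,"aperture":0},
  {"sx":-0.8,"aperture":0},
  {"aperture":0},
  {"aperture":0},
])

```text
time: 18.1
ee_pos: [0.4728, -0.0387, 0.2819]
ee_rot: [[0.074, 0.997, 0.001], [0.997, -0.074, 0.0], [0.0, 0.001, -1.0]]
ft_force: [-0.1, 0.6, -0.0]
finger_gap: 0.0001
grasp_force: 0.0
```

Run:
```python
from h import *
go(.469,-.13,.075)
f=grab("wrist");cv2.imwrite("pics/wrist7.png",np.clip(f["image"][...,::-1]*1.2,0,255).astype(np.uint8))
```

```text
t 18.1 p [ 0.4728 -0.0387  0.2819] yawY -4.25 tilt [0.0005 0.0001] F [-0.1  0.6 -0. ] d tool [-0.0914  0.0029  0.2069]
```

View pics/wrist7.png

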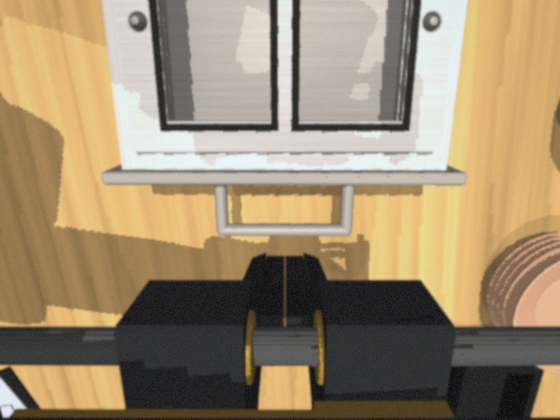

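The plate lies flush, with both pins showing through its holes at (138,20) and (432,20), and the handle is at row 230. Next I push the drawer home with the shut fingers.

Converted, 0.06 m is 0.96, 0.05 m is 0.8.

Call:
inch_along([
  {"sx":-0.72,"sy":0.024,"aperture":0},
  {"sx":-0.736,"sy":0.024,"aperture":0},
  {"sz":0.96,"aperture":0},
  {"sz":0.96,"aperture":0},
  {"sz":0.8,"aperture":0},
  {"sz":0.592,"aperture":0},
  {"aperture":0},
])

```text
time: 19.02
ee_pos: [0.4683, -0.1285, 0.073]
ee_rot: [[0.072, 0.997, -0.004], [0.997, -0.072, 0.002], [0.002, -0.004, -1.0]]
ft_force: [0.3, -0.6, -0.0]
finger_gap: 0.0005
grasp_force: 0.0
```

Call:
inch_along([
  {"sx":0.16,"aperture":0},
  {"sx":0.16,"aperture":0},
  {"sx":0.16,"aperture":0},
  {"sx":0.24,"aperture":0},
  {"sx":0.32,"aperture":0},
  {"sx":0.32,"aperture":0},
  {"sx":0.32,"aperture":0},
  {"sx":0.32,"aperture":0},
  {"sx":0.32,"aperture":0},
  {"sx":0.32,"aperture":0},
])

```text
time: 20.27
ee_pos: [0.4822, 0.0349, 0.0758]
ee_rot: [[0.073, 0.997, 0.003], [0.997, -0.073, -0.002], [-0.002, 0.003, -1.0]]
ft_force: [2.5, -5.9, 2.3]
finger_gap: 0.0003
grasp_force: 3.0
```

Converted, 0.02 m is 0.32, 0.015 m is 0.24.

Call:
inch_along([
  {"sx":0.32,"aperture":0},
  {"sx":0.32,"aperture":0},
  {"sx":0.24,"aperture":0},
  {"sx":0.192,"aperture":0},
  {"sx":0.128,"aperture":0},
  {"sx":0.08,"aperture":0},
  {"sx":0.048,"aperture":0},
])

```text
time: 21.15
ee_pos: [0.4875, 0.1174, 0.0747]
ee_rot: [[0.074, 0.997, 0.0], [0.997, -0.074, -0.0], [-0.0, 0.0, -1.0]]
ft_force: [0.1, -4.0, 3.7]
finger_gap: 0.0004
grasp_force: 2.1
```

Call:
inch_along([
  {"sx":0.048,"aperture":0},
  {"sx":0.048,"aperture":0},
  {"sx":0.032,"aperture":0},
])

```text
time: 21.52
ee_pos: [0.488, 0.1253, 0.0745]
ee_rot: [[0.074, 0.997, -0.0], [0.997, -0.074, -0.0], [-0.0, -0.0, -1.0]]
ft_force: [0.4, -4.6, 3.2]
finger_gap: 0.0008
grasp_force: 2.1
```

Converted, 0.003 m is 0.048, 0.002 m is 0.032.

Call:
inch_along([
  {"sx":0.048,"aperture":0},
  {"sx":0.032,"aperture":0},
])

```text
time: 21.78
ee_pos: [0.4883, 0.129, 0.0745]
ee_rot: [[0.073, 0.997, -0.001], [0.997, -0.073, -0.003], [-0.003, -0.0, -1.0]]
ft_force: [-1.1, -21.2, 6.1]
finger_gap: 0.0005
grasp_force: 11.2
```

Call:
inch_along([
  {"sx":0.032,"aperture":0},
  {"sx":0.032,"aperture":0},
])

```text
time: 22.02
ee_pos: [0.4883, 0.1294, 0.0745]
ee_rot: [[0.072, 0.997, -0.003], [0.997, -0.072, -0.01], [-0.01, -0.002, -1.0]]
ft_force: [-5.2, -48.0, 10.4]
finger_gap: 0.0004
grasp_force: 24.5
```

Call:
inch_along([
  {"sx":0.032,"aperture":0},
  {"sx":0.016,"aperture":0},
])

```text
time: 22.28
ee_pos: [0.4883, 0.1296, 0.0746]
ee_rot: [[0.071, 0.997, -0.004], [0.997, -0.072, -0.015], [-0.015, -0.003, -1.0]]
ft_force: [-7.9, -64.9, 14.2]
finger_gap: 0.0004
grasp_force: 32.6
```

Converted, -0.05 m is -0.8, -0.04 m is -0.64.

Call:
inch_along([
  {"sx":-0.16,"aperture":0},
  {"sx":-0.48,"aperture":0},
  {"sx":-0.8,"aperture":0},
  {"sx":-0.48,"sz":-0.64,"aperture":0},
  {"sz":-0.8,"aperture":0},
  {"sz":-0.8,"aperture":0},
  {"aperture":0},
  {"aperture":0},
])

```text
time: 23.28
ee_pos: [0.4794, 0.0181, 0.2133]
ee_rot: [[0.074, 0.997, -0.002], [0.997, -0.074, 0.001], [0.001, -0.002, -1.0]]
ft_force: [-0.0, 0.5, -0.1]
finger_gap: 0.0007
grasp_force: 0.0
```

Run:
```python
from h import *
go(0,0,0)
f=grab("wrist");g=cv2.cvtColor(f["image"],cv2.COLOR_RGB2HSV)
# handle expected at home: 95 mm before front -> bar y ~ .144
print(proj(f,[[.488,.144,.085]]))
u=int(proj(f,[[.488,.144,.085]])[0,0]);col=f["image"][:, u-3:u+4].mean((1,2)).round().astype(int);s=g[:,u-3:u+4,1].mean(1).astype(int)
print([(i,col[i],s[i]) for i in range(0,270,3) if s[i]<60])
```

```text
t 23.27 p [0.4794 0.0181 0.2133] yawY -4.22 tilt [-0.0021  0.0011] F [-0.   0.5 -0.1] d tool [-0.0536 -0.4763  0.2143]
[[283.58420505  16.06507652]]
[(3, np.int64(98), np.int64(51)), (6, np.int64(124), np.int64(23)), (9, np.int64(142), np.int64(22)), (12, np.int64(138), np.int64(21)), (15, np.int64(115), np.int64(22)), (18, np.int64(95), np.int64(20)), (21, np.int64(69), np.int64(24)), (267, np.int64(36), np.int64(59))]
```

The bar sits at the fully-home position and the arm is clear, so I hand in.

```bash
python3 -c "
from cell import bot, optics, probe_bus, hand_in;print(hand_in())"
```

```text
the job is handed in; nothing more can be done
None
```

I pulled the drawer out to its stop, lowered the die plate flush over both pins, pushed the drawer home until it hit its stop, and handed the job in at about 23 s; no verdict was returned, and I viewed 11 pictures, one over the limit of 10.

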